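# Roll the pump sleeve against the buffer

## Robot

A 6-joint arm with a two-finger parallel gripper is mounted at the origin on the work surface. World frame = base frame: x ahead of the robot, y to its left, z up, the work surface at z = 0. Lengths are in m, angles in rad, forces in N, time in s.
With the tool pointing down it reaches from about 0.375 to 0.9 m from the base axis. Payload 3.1 kg.
Tool frame: the origin (TCP) lies where the fingers leave the gripper's body, on its centre line; the fingertips stand 70 mm ahead of it and the grasp point (between the pads) lies 51 mm ahead of it (robot.tip_reach is the distance from the TCP to the fingertips, in m); z points along the fingers, y is the line along which they close (so a half turn about z gives the same grasp; the last joint's range is limited). The gripper opens to 87 mm and grips with 3 to 60 N. Pads are 19 mm wide; open, the fingers measure 117 mm over their backs; the gripper's body (75 mm by 190 mm) begins 51 mm behind the grasp point.
Start: joints at [-1.329, 0.527, 1.433, -0, 1.181, -0.178], TCP at [0.255, -0.571, 0.292] pointing down, gripper open.
Joint ranges: [-3.08, 3.08], [-0.75, 2.2], [0.22, 2.44], [-1.43, 4.57], [0, 2.65], [-2.85, 2.85]. Speed limits (rad/s): [2.79, 2.79, 3.14, 3.14, 3.14, 3.14].

## Interface

Orientations are given as a unit quaternion [x, y, z, w].
In Python, from rig import robot gives the robot as it stands.
- The arm moves only by the tool carry_out, never from a script. Its argument "rows" is a list that holds one entry, the list of rows, each a list of 6 numbers: the shift along the tool's x, y, z in mm, then the turn, a rotation vector about the tool's x, y, z in units of 8 degrees (1.0 is 8 degrees). A call has 1 to 20 rows; each row is the pose to reach, as a shift and turn from the pose commanded when the call began, along the tool's axes at that moment; what a row does not reach only later rows make up. A row lasts 1/10 s, in which the tool goes at most 50 mm and 8.59 degrees, less where a joint would pass 70% of its speed; a pose out of reach is approached as far as the arm can. A call with a gripper value outside its range is refused whole. "fingers" is the opening, from 0 (shut) to 1 (fully open), set as the call begins (left out, the last holds). The fingers move at their own pace and stop on an object; "grip_force" is the grip in N (left out, the last holds). Time passes only in rows, so rows that repeat a pose let the fingers close. It gives the time, the measured TCP pose, the force and the opening at its end, in the units of the state.
- robot.get_obs(): the state, without advancing time (a new reading comes with each control period).
- robot.camera(name): name is "scene" or "top" or "wrist"; returns a dict with "color" (480x640x3 uint8, red, green, blue), "depth" (480x640 float32, m along the optical axis (not along the pixel's ray), 0 where there is no reading), "K" (3x3 intrinsics, pixels), "camera_from_world" (4x4, takes a point from world to camera coordinates). Camera axes: x right, y down, z forward; pixel columns grow to the right and rows downward; lengths in m; the calibration is good to about 2 mm. A picture is of the moment at which its call begins.
- robot.hand_in(): hands the job in, once; it reports no verdict.
The state is a dict: "time": time; "q": joint angles; "joint_velocities": joint speeds; "joint_torque": joint torques, N m; "position": TCP position; "tool_rot": TCP orientation; "ft_force": force on the tool from outside, world axes, zero at the start; "moment": the same for the moment, N m; "grip_width": finger opening in m.
Only numpy, scipy, OpenCV 4.12 (cv2) and the standard library are available. Lean on these libraries where they do the work, as an engineer would, in place of code of your own. Each camera call takes 0.05 s, during which the arm holds its last target. There are 200 camera calls.

## Task

Take the wooden-handled paddle out of its rack and, pushing only with the paddle, slowly roll the steel sleeve along the aluminium track and over the low ridge into the nest at the end. Keep pressing it gently against the rubber buffer with about 10 N (no more than 20 N) for a good second, then back off, leaving the sleeve lying in the nest, and stand the paddle upright in its rack again. Do not touch the sleeve with the fingers, and leave the casting and the loose fittings where they are.

Things in the scene. Friction and masses are not known exactly. Their poses are not given: they have to be found in the camera images.
- track: Aluminium channel 363 x 86 mm. Origin: on the bench under its centre line, 170 mm from the -x end, 193 mm from the +x end; x runs along it towards the buffer, z up. Floor 12 mm above the bench, 66 mm wide; side walls and the cross wall at the -x end (x -170 to -162) are 22 mm high.
- ridge (a point): Rounded steel ridge across the channel's floor, 2 mm high, at x = +100 mm of the track; this point is on its crest, axes as the track's. Beyond it, up to the buffer, is the nest, where the sleeve's axis comes to lie 10 to 33 mm past the ridge.
- end_block (a point): Fixed dark steel block, 42 mm high and 66 mm wide, across the +x end of the track; this point is the middle of its top edge that faces the nest, 75 mm past the ridge. On rods from it stands the adjustable stop with a black rubber buffer (44 mm wide, 19 to 45 mm above the bench) facing the ridge. The buffer's face is 32 to 53 mm past the ridge, set differently each time and not measured; it yields 2 mm at most.
- roller_mid (a point): Steel sleeve, a polished cylinder 40 mm in diameter, 60 mm long, dark bores at its ends, lying across the track's floor, free to roll. This point is on its axis at mid length, 20 mm above the channel's floor; its y axis is the sleeve's axis. It starts 40 to 90 mm on the -x side of the track's origin. Mass 0.25 to 0.49 kg.
- paddle_grip (a point): The paddle: upright slick grey plastic blade 12 mm thick (its x), 50 wide (y), 46 high; above it a wooden handle 20 (x) by 24 (y), 60 high; 0.16 kg. This point: on the handle's centre line, 78 mm above the blade's lower edge and 28 mm below the handle's top; z up along the handle. It starts upright in the rack with its lower edge 6 mm above the bench.
- rack: Wooden open-topped slot box, 30 (x) x 70 (y) x 30 mm high, with a slot 18 mm (x) by 58 mm (y) whose floor is 6 mm above the bench, fixed on a 60 x 90 mm foot. Origin: centre of its underside on the bench, z up. The paddle stands in it with its thin side along the rack's x.
- casting: Fixed round flanged aluminium casting, 92 mm in diameter, 74 mm high, on the opposite side of the track from the rack. Origin: centre of its underside. Not to be knocked.
- flange_mid (a point): Loose steel ring, 52 mm in diameter, 12 mm high, lying on the bench; its centre. To be left alone.
- spare_mid (a point): Loose short steel bush, 34 mm in diameter, 35 mm high, standing on end; its centre. To be left alone.
- jet_mid (a point): Loose brass jet, foot 36 mm in diameter, 75 mm high, tapering upward; its point half-way up. To be left alone.
There are look-alikes about, which are no part of the job. What is meant by the part that bears paddle_grip is not purple, and is the larger of those in its own colour.

How it is judged:
By the outcome, as a careful person would: the job done as asked, in the order asked, and still so for the second after the job is handed in, with the robot touching nothing.
It also fails if it takes over 70 s, if anything falls off the work surface, if the arm or the gripper's body presses on something with over 40 N, if the wrist force passes 120 N, or if a joint passes its speed limit or range.

## Working session

There is one attempt and no reset: what is moved stays moved. The work goes in short steps, Python scripts to look and compute and a tool call to move; the robot and the scene stay as the last step left them, time stands still between calls to the robot, and variables do not carry over. Pictures are saved under pics/ and viewed, on a budget of 10 in all, crops included, one or two more only if the job needs it, and the job is handed in when it is done.

Besides the shell and the picture viewer there is one more tool, called after "Request:" as name(argument=value, ...) on one line, values as JSON. carry_out: Moves the arm, as the interface text tells. Its arguments: {"type":"object","properties":{"rows":{"type":"array"},"fingers":{"type":"number"},"grip_force":{"type":"number"}},"required":["rows"]}

```bash
mkdir -p pics; cat > h.py <<'E'
import numpy as np, cv2
from rig import robot
def shot(n):
    c=robot.camera(n); return c
def world(c,u,v,d=None,z=None):
    K=c["K"];T=np.linalg.inv(c["camera_from_world"]);r=np.linalg.inv(K)@[u,v,1]
    if z is None:
        if d is None: d=np.median(c["depth"][int(v)-1:int(v)+2,int(u)-1:int(u)+2])
        return (T@np.r_[r*d,1])[:3]
    o=T[:3,3];w=T[:3,:3]@r
    return o+w*(z-o[2])/w[2]
def pix(c,p):
    q=c["K"]@(c["camera_from_world"]@np.r_[p,1])[:3]; return q[:2]/q[2]
def save(c,f): cv2.imwrite(f,c["color"][:,:,::-1])
E
python3 - <<'E'
from h import *
import pickle
for n in("top","scene"):
    c=shot(n);save(c,f"pics/{n}0.png");pickle.dump(c,open(n+".pkl","wb"))
print(robot.get_obs())
E
```

```text
{'time': 0.1, 'q': array([-1.32950824e+00,  5.28388500e-01,  1.43378372e+00,  1.47473050e-05,
        1.18138184e+00, -1.78514210e-01]), 'joint_velocities': array([-6.90680561e-04, -5.15487469e-04, -3.25437361e-03, -1.16357711e-04,
       -2.49682237e-04, -4.41420357e-05]), 'joint_torque': array([-1.03812195e-03, -4.40985417e+01, -1.77150661e+01,  6.34750701e-02,
        5.33512258e-02, -4.80508834e-05]), 'position': array([ 0.25463177, -0.57020326,  0.29135691]), 'tool_rot': array([ 9.78051631e-01,  2.08360373e-01, -2.39607738e-05, -9.80435703e-04]), 'ft_force': array([ 0.26036592, -0.54908594,  0.63701679]), 'moment': array([-0.00703257,  0.02701874,  0.01005864]), 'grip_width': 0.0867555655750778}
```

View pics/top0.png

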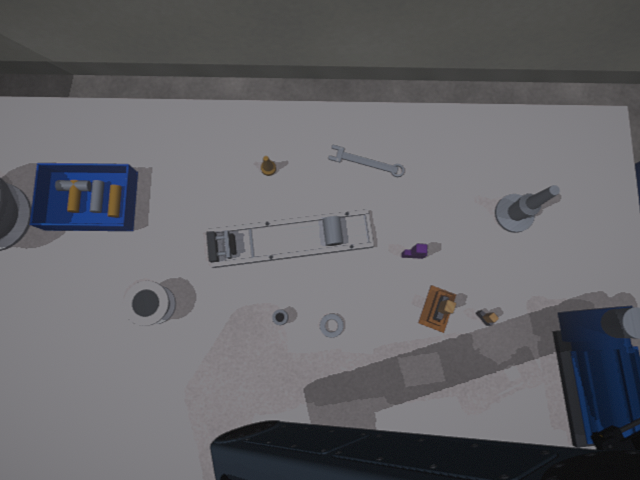

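View pics/scene0.png

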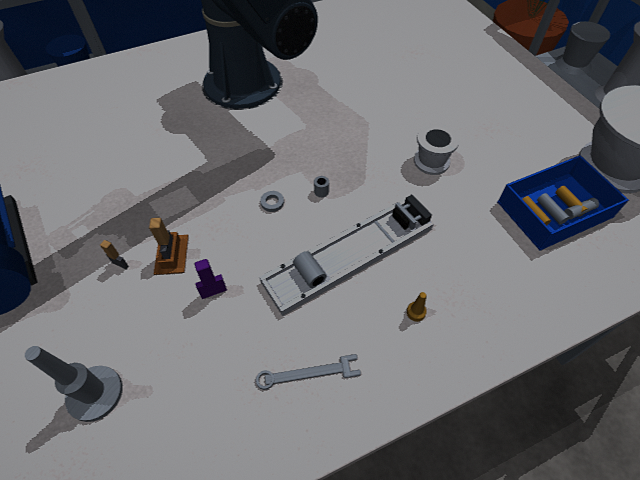

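Top view: the wooden-handled candidates are the one in the rack (447,307), a small one at (487,317) and a purple one at (415,250). I choose the one in the rack. The track runs from its -x end at (372,230) to the buffer at (225,245), with the sleeve at (333,231). The scene view agrees, showing the paddle at (158,235).

```bash
python3 - <<'E'
from h import *
import pickle
c=pickle.load(open("top.pkl","rb"));s=pickle.load(open("scene.pkl","rb"))
a=c["color"][195:275,195:395];b=c["color"][270:350,400:520];d=s["color"][200:290,90:240]
a=cv2.resize(a,None,fx=4,fy=4,interpolation=2);b=cv2.resize(b,None,fx=3.3,fy=3.3,interpolation=2);d=cv2.resize(d,None,fx=2.66,fy=2.93,interpolation=2)
im=np.zeros((600,800,3),np.uint8);im[:320]=a;im[320:320+264,:396]=b[:264,:396];im[320:320+263,400:400+399]=d[:263,:399]
cv2.imwrite("pics/c1.png",im[:,:,::-1])
for u,v in[(372,212),(374,246),(208,232),(210,266),(333,231),(450,305),(437,309),(447,307),(487,317),(415,250),(150,303),(280,317),(332,325),(267,165)]:
    print((u,v),world(c,u,v).round(4))
E
```

```text
(372, 212) [ 0.6803 -0.1717  0.0019]
(374, 246) [ 6.014e-01 -1.755e-01  1.000e-04]
(208, 232) [0.6222 0.1925 0.0419]
(210, 266) [0.5514 0.1912 0.0103]
(333, 231) [ 0.6249 -0.0802  0.0525]
(450, 305) [ 0.464  -0.313   0.1129]
(437, 309) [ 0.4582 -0.3004  0.0564]
(447, 307) [ 0.46   -0.307   0.1122]
(487, 317) [ 0.4418 -0.4025  0.0664]
(415, 250) [ 0.5766 -0.2479  0.1026]
(150, 303) [0.4661 0.2964 0.0748]
(280, 317) [0.4401 0.0319 0.0357]
(332, 325) [ 0.4241 -0.0803  0.0032]
(267, 165) [0.774  0.0674 0.05  ]
```

View pics/c1.png

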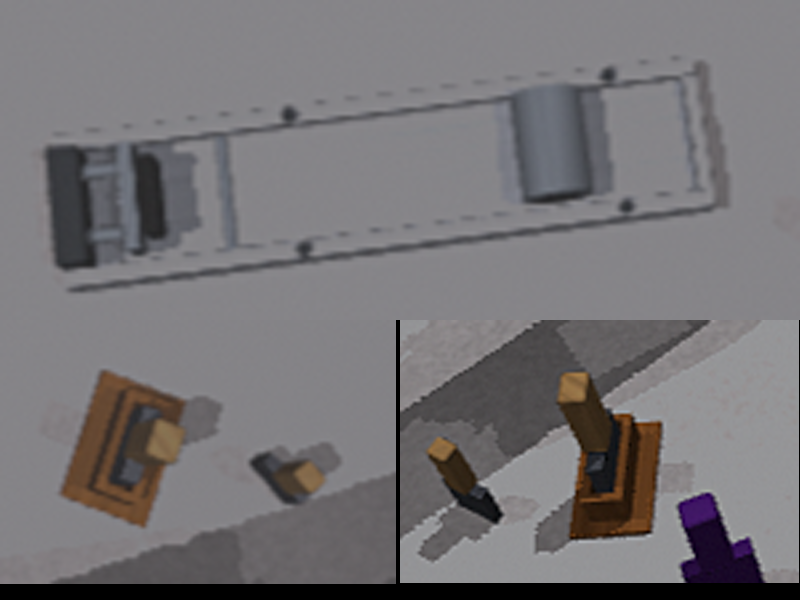

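The crop confirms it: the rack holds the larger wooden-handled paddle, with the small and purple ones outside. Next I fit poses from depth.

```bash
cat >> h.py <<'E'
def cloud(c):
    v,u=np.mgrid[:480,:640];d=c["depth"]
    p=np.stack([u*d,v*d,d],-1).reshape(-1,3)@np.linalg.inv(c["K"]).T
    T=np.linalg.inv(c["camera_from_world"]);w=p@T[:3,:3].T+T[:3,3]
    return w[(d>0).ravel()]
def sel(w,x,y,z):
    m=np.ones(len(w),bool)
    for i,r in enumerate((x,y,z)): m&=(w[:,i]>r[0])&(w[:,i]<r[1])
    return w[m]
def rect(p):
    (a,b),s,t=cv2.minAreaRect((p[:,:2]*1000).astype(np.float32)); return np.round([a,b,*s,t],1)
E
cat > m.py <<'E'
from h import *
import pickle
for n in("top","scene"):
    c=pickle.load(open(n+".pkl","rb"));w=cloud(c)
    print(n)
    print("bench z",np.median(sel(w,(.4,.8),(-.3,.3),(-.02,.006))[:,2]))
    t=sel(w,(.5,.72),(-.2,.23),(.016,.028));print("track",rect(t),np.median(t[:,2]))
    k=sel(w,(.42,.52),(-.37,-.26),(.105,.125));print("handle",rect(k),len(k),k.mean(0).round(4))
    k=sel(w,(.38,.55),(-.4,-.22),(.025,.036));print("rackbox",rect(k),len(k),k.mean(0).round(4))
    k=sel(w,(.38,.55),(-.37,-.22),(.003,.036));print("rack all",rect(k),len(k))
    k=sel(w,(.5,.72),(-.16,0.05),(.03,.06));print("sleeve",rect(k),len(k),k.mean(0).round(4),k[:,2].max())
    k=sel(w,(.5,.72),(.05,.23),(.03,.06));print("block+buf",rect(k),len(k))
c=pickle.load(open("top.pkl","rb"))
q=lambda a,b,z:world(c,195+a/4,195+b/4,z=z).round(4)
print("ridge",q(221,137,.014),q(234,247,.014))
print("crosswall inner",q(683,80,.022),q(699,190,.022)); print("bufface",q(163,160,.045),q(165,237,.045))
print("blockedge",q(84,147,.042),q(93,264,.042))
print("handle", world(c,400+164/3.3,270+(440-320)/3.3,z=.112))
E
python3 m.py
```

```text
top
bench z 0.0007433338890634467
track [615.9  14.8  87.5 362.6   7.8] 0.022293347656960782
handle [ 461.7 -311.4   19.8   23.6   72.6] 125 [ 0.4615 -0.3109  0.1121]
rackbox [ 449.5 -344.9  101.5   70.4   69. ] 233 [ 0.4609 -0.3098  0.0304]
rack all [ 4.648e+02 -2.952e+02  1.696e+02  1.495e+02  2.000e-01] 1388
sleeve [634.7 -87.7  68.9  59.4   8. ] 509 [ 0.628  -0.0779  0.0477] 0.0586513662782262
block+buf [591.3 158.9  70.5  73.8   3.4] 588
scene
bench z 0.0005795219212946234
track [614.2  14.2  88.4 363.7   7.7] 0.02218477425573684
handle [ 462.1 -313.1   20.7   23.5   67.9] 139 [ 0.4635 -0.3127  0.1113]
rackbox [ 449.3 -345.3  101.    71.4   70.2] 285 [ 0.4706 -0.314   0.0299]
rack all [ 464.6 -294.4  148.2  168.7   89.4] 1006
sleeve [628.4 -79.9  62.9  38.5   7.8] 674 [ 0.6327 -0.0822  0.0467] 0.05517965572325689
block+buf [593.5 163.9  67.4  61.3   7. ] 661
ridge [0.6347 0.1045 0.014 ] [0.5724 0.0952 0.014 ]
crosswall inner [ 0.6684 -0.1551  0.022 ] [ 0.6055 -0.1634  0.022 ]
bufface [0.6155 0.1314 0.045 ] [0.5732 0.1287 0.045 ]
blockedge [0.6229 0.1751 0.042 ] [0.5585 0.1673 0.042 ]
handle [ 0.46135537 -0.31251804  0.112     ]
```

Track yaw, sizes, handle (20x24, top 112 mm) and rack (70 mm long, 70°) all match the description. Now I go above the handle.

```bash
cat >> h.py <<'E'
from scipy.spatial.transform import Rotation as R
def go(x,y,z,yaw):
    "delta (mm, units) from present pose to TCP pose x,y,z (mm), tool x heading yaw deg, pointing down"
    o=robot.get_obs();A=R.from_quat(o["tool_rot"])
    B=R.from_euler("z",yaw,degrees=True)*R.from_euler("x",180,degrees=True)
    print("rows ->",A.inv().apply(np.array([x,y,z])-o["position"]*1000).round(1),np.degrees((A.inv()*B).as_rotvec()).round(2)/8,"t",o["time"])
E
python3 -c "
from h import *
go(461.7,-312.2,215,-19.7)"
```

```text
rows -> [ 294.2 -151.1   76.8] [-1.37500e-02  2.50000e-03  5.46875e+00] t 0.1
```

Request:
carry_out(rows=[[[15,-8,4,0,0,0.3],[45,-23,12,0,0,0.85],[75,-39,20,0,0,1.4],[110,-56,29,0,0,2.05],[145,-74,38,0,0,2.7],[180,-92,47,0,0,3.35],[215,-110,56,0,0,4.0],[245,-126,64,0,0,4.55],[270,-139,70,0,0,5.0],[288,-148,75,0,0,5.35],[294,-151,77,0,0,5.47],[294,-151,77,0,0,5.47],[294,-151,77,0,0,5.47]]], fingers=1)

```text
time: 1.4
position: [0.4614, -0.3137, 0.2153]
tool_rot: [0.985, -0.171, -0.0, 0.0]
ft_force: [0.8, 0.1, 0.3]
grip_width: 0.0866
```

```bash
python3 - <<'E'
from h import *
go(461.7,-312.2,135,-19.7)
for n in("wrist","top"):
    c=shot(n);w=cloud(c)
    if n=="wrist":save(c,"pics/w1.png")
    k=sel(w,(.42,.51),(-.36,-.26),(.106,.118));print(n,len(k),rect(k) if len(k)>5 else'',k.mean(0).round(4) if len(k) else '')
E
```

```text
rows -> [-0.2 -1.6 80.3] [ 0.00375 -0.       0.0025 ] t 1.4
wrist 1459 [ 461.5 -313.8   19.5   23.5   69.6] [ 0.4626 -0.314   0.1126]
top 6 [ 455.9 -302.8    8.3    1.8   60.6] [ 0.4564 -0.3025  0.1122]
```

View pics/w1.png

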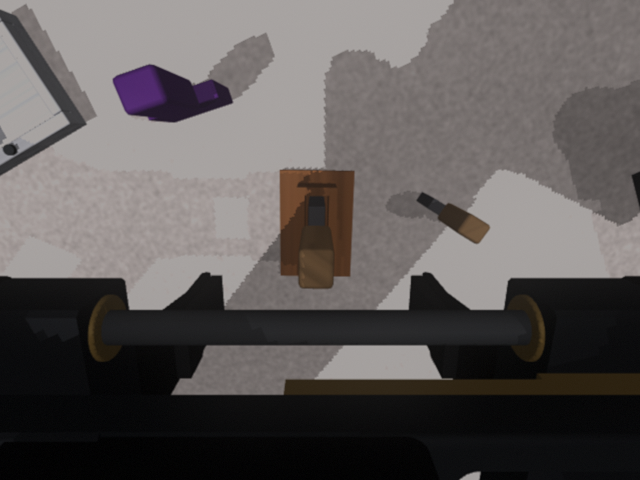

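Wrist view: handle top at (316,268), centred between the fingers; the small paddle at (455,220) is close to the right finger, so I descend with the fingers partly closed.

Request:
carry_out(rows=[[[0,0,0,0,0,0],[0,0,0,0,0,0],[0,0,5,0,0,0],[0,0,20,0,0,0],[0,0,36,0,0,0],[0,0,52,0,0,0],[0,0,66,0,0,0],[0,0,75,0,0,0],[0,0,80,0,0,0],[0,0,80,0,0,0],[0,0,80,0,0,0]]], fingers=0.55)

```text
time: 2.6
position: [0.4619, -0.3132, 0.1356]
tool_rot: [0.985, -0.171, 0.0, 0.0]
ft_force: [-0.1, -0.5, 0.9]
grip_width: 0.0481
```

Request:
carry_out(rows=[[[0,0,0,0,0,0],[0,0,0,0,0,0],[0,0,0,0,0,0],[0,0,0,0,0,0],[0,0,0,0,0,0],[0,0,0,0,0,0],[0,0,0,0,0,0],[0,0,0,0,0,0]]], fingers=0.15, grip_force=60)

```text
time: 3.4
position: [0.4617, -0.313, 0.1355]
tool_rot: [0.985, -0.171, 0.0, 0.0]
ft_force: [-0.2, -0.2, 2.3]
grip_width: 0.0196
```

Request:
carry_out(rows=[[[0,0,0,0,0,0],[0,0,-3,0,0,0],[0,0,-9,0,0,0],[0,0,-18,0,0,0],[0,0,-30,0,0,0],[0,0,-46,0,0,0],[0,0,-64,0,0,0],[0,0,-82,0,0,0],[0,0,-96,0,0,0],[0,0,-106,0,0,0],[0,0,-110,0,0,0],[0,0,-110,0,0,0]]], fingers=0)

```text
time: 4.6
position: [0.4618, -0.3131, 0.246]
tool_rot: [0.985, -0.171, 0.001, 0.0]
ft_force: [-0.5, -0.0, -2.0]
grip_width: 0.02
```

```bash
python3 - <<'E'
from h import *
go(633,-117.8,245,7.75)
c=shot("wrist");save(c,"pics/w2.png");print(robot.get_obs()["ft_force"],robot.get_obs()["grip_width"])
E
```

```text
rows -> [  95.4 -241.6    0.9] [ 0.00625 -0.0075  -3.43125] t 4.6
[-0.92468863 -0.22426288 -1.27141978] 0.019378098068613105
```

View pics/w2.png

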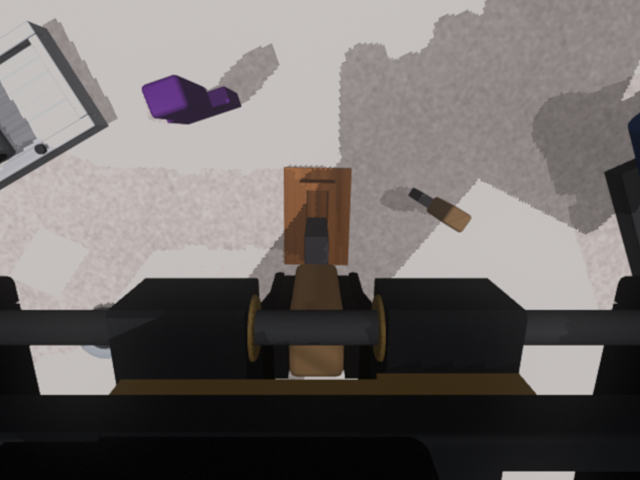

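The paddle (316,240) is out of the rack (316,215), held straight. I carry it to a point above the track, behind the sleeve.

Request:
carry_out(rows=[[[3,-8,0,0,0,-0.1],[10,-25,0,0,0,-0.35],[20,-50,0,0,0,-0.7],[31,-80,0,0,0,-1.1],[43,-110,0,0,0,-1.55],[55,-140,0,0,0,-2.0],[67,-170,0,0,0,-2.4],[78,-197,0,0,0,-2.8],[87,-220,0,0,0,-3.1],[93,-235,0,0,0,-3.35],[95,-241,0,0,0,-3.43],[95,-241,0,0,0,-3.43],[95,-241,0,0,0,-3.43]]])

```text
time: 5.95
position: [0.6317, -0.1187, 0.2449]
tool_rot: [0.998, 0.067, -0.001, 0.0]
ft_force: [-1.0, 0.4, -1.5]
grip_width: 0.0199
```

```bash
cat >>h.py <<'E'
TH=np.radians(7.75); EX=np.array([-np.sin(TH),np.cos(TH)]);EY=np.array([-np.cos(TH),-np.sin(TH)]);OR=np.array([616.5,3.1])
def intrack(p):
    "world mm -> track x,y"
    d=np.asarray(p)[:2]-OR; return np.round([d@EX,d@EY],1)
def trackpt(x,y=0): return OR+x*EX+y*EY
E
python3 - <<'E'
from h import *
o=robot.get_obs();print(intrack(o["position"]*1000));go(633,-117.8,147,7.75)
c=shot("wrist");save(c,"pics/w3.png")
w=cloud(c)
def tr(k): 
    d=k*1000; q=np.c_[(d[:,:2]-OR)@EX,(d[:,:2]-OR)@EY]; return q
for nm,z in(("wall",(.018,.027)),("slv",(.045,.06)),("floor",(.008,.0155))):
    k=sel(w,(.5,.75),(-.25,.2),z);q=tr(k);print(nm,len(k),np.percentile(q,[1,5,50,95,99],axis=0).round(1).tolist(),np.median(k[:,2]))
k=sel(w,(.5,.75),(-.2,.3),(.045,.06));
c=robot.camera("scene");save(c,"pics/s3.png")
w=cloud(c);k=sel(w,(.55,.72),(-.2,-.02),(.115,.165));print("blade in scene",len(k),intrack(k.mean(0)*1000) if len(k) else'', k[:,2].min() if len(k) else '')
E
```

```text
[-122.8    1.3]
rows -> [ 1.5 -0.8 97.9] [-0.       0.00875 -0.0075 ] t 5.95
wall 9545 [[-169.8, -42.7], [-166.5, -42.0], [-7.8, -25.9], [134.0, 41.6], [150.7, 42.7]] 0.02321604612437972
slv 2979 [[-99.5, -30.9], [-98.2, -28.8], [-84.6, -1.9], [-69.6, 25.6], [132.7, 28.2]] 0.05134158981317993
floor 20861 [[-160.5, -42.5], [-150.4, -29.8], [14.2, -1.9], [130.1, 30.5], [142.6, 33.3]] 0.013355148222016
blade in scene 264 [-125.3  -11.7] 0.11590767401157709
```

View pics/w3.png

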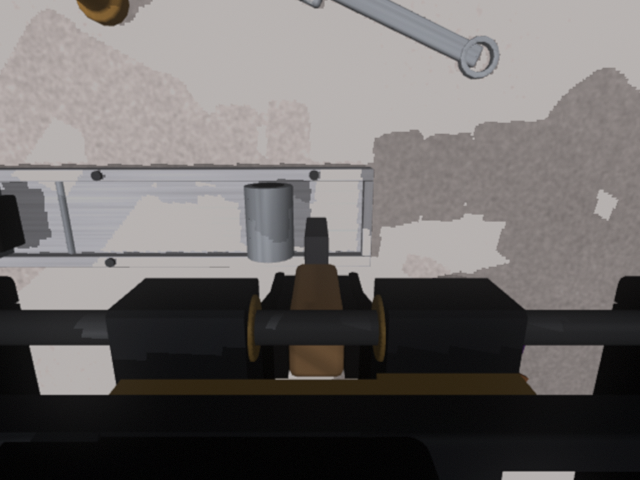

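Wrist view: the blade (316,240) sits behind the sleeve (269,222) and ahead of the cross wall (367,210). Walls measured at ±42.5 mm, so the frame is good. Lowering.

Request:
carry_out(rows=[[[0.5,0,5,0,0,0],[1,0,18,0,0,0],[1.5,0,34,0,0,0],[1.5,0,50,0,0,0],[1.5,0,66,0,0,0],[1.5,0,80,0,0,0],[1.5,0,90,0,0,0],[1.5,0,96,0,0,0],[1.5,0,98,0,0,0],[1.5,0,98,0,0,0],[1.5,0,98,0,0,0]]])

```text
time: 7.15
position: [0.6343, -0.1181, 0.1479]
tool_rot: [0.998, 0.067, 0.001, 0.0]
ft_force: [0.4, 0.3, -2.1]
grip_width: 0.0196
```

```bash
python3 - <<'E'
from h import *
o=robot.get_obs();print(intrack(o["position"]*1000),o["position"],o["ft_force"])
print(trackpt(100).round(1));go(*trackpt(70),147,7.75)
E
```

```text
[-122.5   -1.3] [ 0.63434788 -0.11808566  0.14793101] [ 0.41311073  0.32514356 -2.13461338]
[603.  102.2]
rows -> [  -1.4 -192.5    0.8] [ 0.005   -0.00875 -0.0025 ] t 7.15
```

Request:
carry_out(rows=[[[-0.3,-2,0,0,0,0],[-0.6,-4,0.3,0,0,0],[-1,-6,0.5,0,0,0],[-1.4,-7.5,0.8,0,0,0],[-1.4,-8.5,0.8,0,0,0],[-1.4,-9.5,0.8,0,0,0],[-1.4,-10.5,0.8,0,0,0],[-1.4,-11.5,0.8,0,0,0],[-1.4,-12.5,0.8,0,0,0],[-1.4,-13.5,0.8,0,0,0],[-1.4,-14.5,0.8,0,0,0],[-1.4,-15.5,0.8,0,0,0],[-1.4,-17,0.8,0,0,0],[-1.4,-18.5,0.8,0,0,0],[-1.4,-20,0.8,0,0,0],[-1.4,-22,0.8,0,0,0],[-1.4,-24,0.8,0,0,0],[-1.4,-26,0.8,0,0,0],[-1.4,-28,0.8,0,0,0],[-1.4,-30,0.8,0,0,0]]])

```text
time: 9.15
position: [0.6284, -0.0882, 0.1464]
tool_rot: [0.998, 0.067, 0.0, -0.0]
ft_force: [0.1, -0.2, -0.5]
grip_width: 0.0199
```

```bash
cat > st.py <<'E'
from h import *
o=robot.get_obs();f=o["ft_force"];print("blade",intrack(o["position"]*1000),o["position"][2].round(4),"F",np.round([f[:2]@EX,f[:2]@EY,f[2]],2),"t",o["time"],o["grip_width"])
for n in("top","scene"):
    c=robot.camera(n);w=cloud(c)
    for nm,z,lim in(("sleeve",(.035,.06),(-130,108)),("buf",(.035,.06),(112,140))):
        k=sel(w,(.5,.75),(-.2,.22),z)*1000;q=np.c_[(k[:,:2]-OR)@EX,(k[:,:2]-OR)@EY,k[:,2]]
        q=q[(abs(q[:,1])<32)&(q[:,0]>lim[0])&(q[:,0]<lim[1])]
        if len(q)>5: print(n,nm,len(q),"x pct",np.percentile(q[:,0],[2,50,98]).round(1),"y",np.percentile(q[:,1],[2,98]).round(1),"top-z x",q[q[:,2]>np.percentile(q[:,2],90)].mean(0).round(1))
E
python3 st.py
```

```text
blade [-92.1   0.5] 0.1464 F [-0.16 -0.03 -0.5 ] t 9.15 0.01986661756323295
top buf 74 x pct [133.5 136.  139.7] y [-21.9  21.3] top-z x [137.4   2.8  49. ]
scene sleeve 474 x pct [-97.4 -68.9 -47.1] y [-30.9  15.8] top-z x [-76.8 -14.2  54.7]
scene buf 115 x pct [132.  134.9 139.4] y [-21.2  22.5] top-z x [136.3  -0.7  47.3]
```

Request:
carry_out(rows=[[[0,-2,0,0,0,0],[0,-4,0,0,0,0],[0,-6.5,0,0,0,0],[0,-9,0,0,0,0],[0,-11.5,0,0,0,0],[0,-14,0,0,0,0],[0,-16.5,0,0,0,0],[0,-19,0,0,0,0],[0,-21.5,0,0,0,0],[0,-24,0,0,0,0],[0,-26.5,0,0,0,0],[0,-29,0,0,0,0],[0,-31.5,0,0,0,0],[0,-34,0,0,0,0],[0,-36.5,0,0,0,0],[0,-39,0,0,0,0],[0,-41.5,0,0,0,0],[0,-44,0,0,0,0],[0,-46.5,0,0,0,0],[0,-49,0,0,0,0]]])

```text
time: 11.25
position: [0.6218, -0.0396, 0.1464]
tool_rot: [0.998, 0.067, -0.0, -0.0]
ft_force: [-0.7, -0.4, -2.1]
grip_width: 0.0198
```

Request:
carry_out(rows=[[[0,-2.5,0,0,0,0],[0,-5,0,0,0,0],[0,-7.5,0,0,0,0],[0,-10,0,0,0,0],[0,-12.5,0,0,0,0],[0,-15,0,0,0,0],[0,-17.5,0,0,0,0],[0,-20,0,0,0,0],[0,-22.5,0,0,0,0],[0,-25,0,0,0,0],[0,-27.5,0,0,0,0],[0,-30,0,0,0,0],[0,-32.5,0,0,0,0],[0,-35,0,0,0,0],[0,-37.5,0,0,0,0],[0,-40,0,0,0,0],[0,-42.5,0,0,0,0],[0,-45,0,0,0,0],[0,-47.5,0,0,0,0],[0,-50,0,0,0,0]]])

```text
time: 13.25
position: [0.6151, 0.0099, 0.1464]
tool_rot: [0.998, 0.067, 0.0, 0.0]
ft_force: [0.2, -0.1, -1.2]
grip_width: 0.0196
```

```bash
python3 st.py
```

```text
blade [6.9 0.5] 0.1464 F [-0.17 -0.22 -1.2 ] t 13.25 0.01957124918663349
scene sleeve 421 x pct [ 1.2 27.  50.9] y [-31.1  18.9] top-z x [ 18.  -14.8  55.1]
scene buf 114 x pct [132.3 134.7 139.8] y [-20.4  21. ] top-z x [136.   -2.1  47.3]
```

Request:
carry_out(rows=[[[0,-2.5,0,0,0,0],[0,-5,0,0,0,0],[0,-7.5,0,0,0,0],[0,-10,0,0,0,0],[0,-12.5,0,0,0,0],[0,-15,0,0,0,0],[0,-17.5,0,0,0,0],[0,-20,0,0,0,0],[0,-22.5,0,0,0,0],[0,-25,0,0,0,0],[0,-27.5,0,0,0,0],[0,-30,0,0,0,0],[0,-32.5,0,0,0,0],[0,-35,0,0,0,0],[0,-37.5,0,0,0,0],[0,-40,0,0,0,0],[0,-42.5,0,0,0,0],[0,-45,0,0,0,0],[0,-47.5,0,0,0,0],[0,-50,0,0,0,0]]])

```text
time: 15.35
position: [0.6084, 0.0594, 0.1465]
tool_rot: [0.998, 0.067, 0.0, 0.0]
ft_force: [0.6, 0.3, -2.4]
grip_width: 0.0196
```

Request:
carry_out(rows=[[[0,-1.5,0,0,0,0],[0,-3,0,0,0,0],[0,-4,0,0,0,0],[0,-5,0,0,0,0],[0,-6,0,0,0,0],[0,-7,0,0,0,0],[0,-8,0,0,0,0],[0,-9,0,0,0,0],[0,-10,0,0,0,0],[0,-11,0,0,0,0],[0,-12,0,0,0,0],[0,-13,0,0,0,0],[0,-14,0,0,0,0],[0,-15,0,0,0,0],[0,-16,0,0,0,0],[0,-17,0,0,0,0],[0,-18,0,0,0,0],[0,-19,0,0,0,0],[0,-20,0,0,0,0],[0,-21,0,0,0,0]]])

```text
time: 17.35
position: [0.6055, 0.0801, 0.1464]
tool_rot: [0.998, 0.067, -0.0, -0.0]
ft_force: [0.1, -0.8, -1.6]
grip_width: 0.0196
```

```bash
python3 st.py
```

```text
blade [77.8  0.5] 0.1464 F [-0.79  0.   -1.58] t 17.35 0.019583251924574264
scene sleeve 318 x pct [ 71.6  93.  107. ] y [-31.1  22.1] top-z x [ 76.7 -15.7  56.9]
scene buf 220 x pct [112.4 128.4 139.4] y [-31.  20.] top-z x [114.5 -12.8  52.9]
```

Request:
carry_out(rows=[[[0,-1,0,0,0,0],[0,-2,0,0,0,0],[0,-3,0,0,0,0],[0,-4,0,0,0,0],[0,-4.5,0,0,0,0],[0,-5,0,0,0,0],[0,-5.5,0,0,0,0],[0,-6,0,0,0,0],[0,-6.5,0,0,0,0]]])

```text
time: 18.35
position: [0.6047, 0.0865, 0.1465]
tool_rot: [0.998, 0.067, -0.0, 0.0]
ft_force: [0.7, -0.1, -1.4]
grip_width: 0.0197
```

Request:
carry_out(rows=[[[0,-0.3,0,0,0,0],[0,-0.6,0,0,0,0],[0,-0.9,0,0,0,0],[0,-1.2,0,0,0,0]]])

```text
time: 18.75
position: [0.6045, 0.0877, 0.1465]
tool_rot: [0.998, 0.067, 0.0, 0.0]
ft_force: [0.5, -0.5, -2.0]
grip_width: 0.0195
```

```bash
python3 st.py
```

```text
blade [85.4  0.4] 0.1465 F [-0.58 -0.43 -1.97] t 18.75 0.01946497891805252
scene sleeve 261 x pct [ 79.   85.6 107.4] y [-31.   23.7] top-z x [ 82.3 -14.3  57. ]
scene buf 210 x pct [112.4 127.4 139.6] y [-31.1  15.9] top-z x [115.1 -15.9  52.9]
```

Request:
carry_out(rows=[[[0,-0.3,0,0,0,0],[0,-0.6,0,0,0,0],[0,-0.9,0,0,0,0],[0,-1.2,0,0,0,0]]])

```text
time: 19.25
position: [0.6044, 0.0889, 0.1464]
tool_rot: [0.998, 0.067, -0.0, -0.0]
ft_force: [-0.7, 0.2, -0.9]
grip_width: 0.0194
```

Request:
carry_out(rows=[[[0,-0.3,0,0,0,0],[0,-0.6,0,0,0,0],[0,-0.9,0,0,0,0]]])

```text
time: 19.55
position: [0.6043, 0.0893, 0.1465]
tool_rot: [0.998, 0.068, 0.0, 0.0]
ft_force: [-1.4, -2.0, -1.6]
grip_width: 0.0194
```

Request:
carry_out(rows=[[[0,-0.2,0,0,0,0],[0,-0.2,0,0,0,0]]])

```text
time: 19.75
position: [0.6043, 0.0895, 0.1465]
tool_rot: [0.998, 0.068, 0.0, 0.0]
ft_force: [-0.3, -3.5, -1.6]
grip_width: 0.0196
```

Request:
carry_out(rows=[[[0,-0.2,0,0,0,0],[0,-0.2,0,0,0,0]]])

```text
time: 19.95
position: [0.6043, 0.0896, 0.1465]
tool_rot: [0.998, 0.068, 0.0, 0.001]
ft_force: [-0.5, -4.9, -0.7]
grip_width: 0.0196
```

Request:
carry_out(rows=[[[0,-0.2,0,0,0,0],[0,-0.2,0,0,0,0]]])

```text
time: 20.15
position: [0.6043, 0.0897, 0.1465]
tool_rot: [0.998, 0.068, 0.0, 0.001]
ft_force: [0.6, -5.6, -1.5]
grip_width: 0.0196
```

Request:
carry_out(rows=[[[0,-0.2,0,0,0,0],[0,-0.4,0,0,0,0],[0,-0.5,0,0,0,0],[0,-0.5,0,0,0,0]]])

```text
time: 20.55
position: [0.6043, 0.0899, 0.1465]
tool_rot: [0.998, 0.068, 0.0, 0.001]
ft_force: [-0.4, -7.1, -1.0]
grip_width: 0.0193
```

Request:
carry_out(rows=[[[0,-0.2,0,0,0,0],[0,-0.2,0,0,0,0]]])

```text
time: 20.75
position: [0.6043, 0.09, 0.1465]
tool_rot: [0.998, 0.068, 0.0, 0.001]
ft_force: [0.2, -6.5, -0.9]
grip_width: 0.0197
```

Request:
carry_out(rows=[[[0,-0.3,0,0,0,0],[0,-0.5,0,0,0,0],[0,-0.5,0,0,0,0]]])

```text
time: 21.05
position: [0.6043, 0.0901, 0.1465]
tool_rot: [0.998, 0.068, 0.0, 0.001]
ft_force: [0.4, -7.6, -1.4]
grip_width: 0.0195
```

```bash
python3 - <<'E'
from h import *
o=robot.get_obs();f=o["ft_force"];print(intrack(o["position"]*1000),f[:2]@EX,o["moment"],R.from_quat(o["tool_rot"]).as_matrix()[:,2])
c=robot.camera("scene");cv2.imwrite("pics/s4.png",cv2.resize(c["color"][150:300,290:490],None,fx=4,fy=4,interpolation=2)[:,:,::-1])
E
```

```text
[87.9  0.3] -7.595217343154484 [-1.746502   -0.01185525  0.02754926] [ 4.28053700e-04 -2.76593100e-03 -9.99996083e-01]
```

View pics/s4.png

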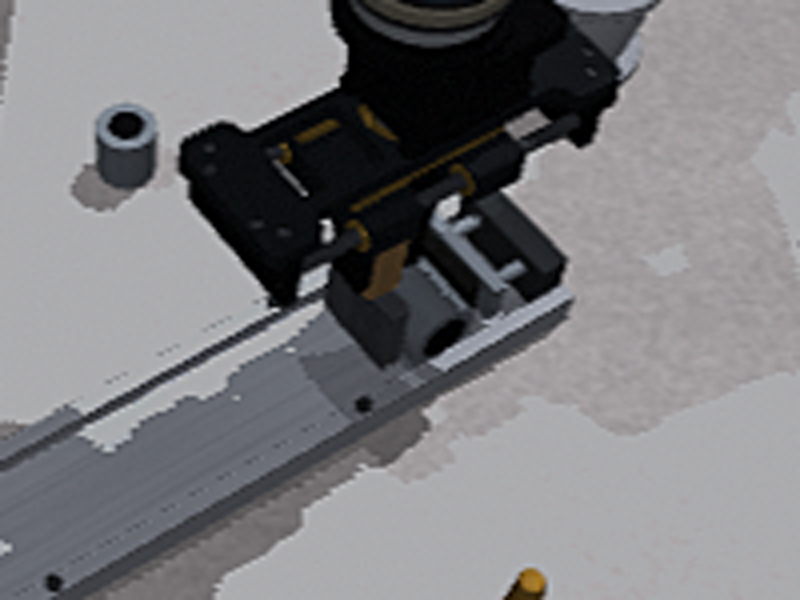

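The sleeve is in the nest, held between the blade (370,310) and the buffer (475,275), with the paddle still upright. Force is about 7.6 N, so I add a little more and hold.

Request:
carry_out(rows=[[[0,-0.3,0,0,0,0],[0,-0.6,0,0,0,0],[0,-0.8,0,0,0,0],[0,-0.8,0,0,0,0]]])

```text
time: 21.5
position: [0.6043, 0.0904, 0.1465]
tool_rot: [0.998, 0.068, 0.0, 0.002]
ft_force: [0.0, -9.4, -2.3]
grip_width: 0.0196
```

Request:
carry_out(rows=[[[0,-0.2,0,0,0,0],[0,-0.3,0,0,0,0],[0,-0.3,0,0,0,0]]])

```text
time: 21.8
position: [0.6043, 0.0905, 0.1465]
tool_rot: [0.998, 0.068, 0.0, 0.002]
ft_force: [0.4, -10.0, -1.0]
grip_width: 0.0196
```

Request:
carry_out(rows=[[[0,-0.1,0,0,0,0],[0,-0.1,0,0,0,0],[0,-0.1,0,0,0,0],[0,-0.1,0,0,0,0],[0,-0.1,0,0,0,0],[0,-0.1,0,0,0,0],[0,-0.1,0,0,0,0],[0,-0.1,0,0,0,0]]])

```text
time: 22.6
position: [0.6043, 0.0905, 0.1465]
tool_rot: [0.998, 0.068, 0.0, 0.002]
ft_force: [0.6, -10.3, -1.3]
grip_width: 0.0194
```

Request:
carry_out(rows=[[[0,0,0,0,0,0],[0,0,0,0,0,0],[0,0,0,0,0,0],[0,0,0,0,0,0],[0,0,0,0,0,0],[0,0,0,0,0,0],[0,0,0,0,0,0],[0,0,0,0,0,0]]])

```text
time: 23.4
position: [0.6043, 0.0905, 0.1465]
tool_rot: [0.998, 0.068, 0.0, 0.002]
ft_force: [0.7, -10.6, -1.0]
grip_width: 0.0196
```

Held at 10–10.6 N for about 1.9 s. Backing off slowly.

Request:
carry_out(rows=[[[0,0.5,0,0,0,0],[0,1,0,0,0,0],[0,1.5,0,0,0,0],[0,2,0,0,0,0],[0,2.5,0,0,0,0],[0,3,0,0,0,0],[0,3.5,0,0,0,0],[0,4.5,0,0,0,0],[0,6,0,0,0,0],[0,8,0,0,0,0],[0,11,0,0,0,0],[0,15,0,0,0,0],[0,20,0,0,0,0],[0,25,0,0,0,0],[0,30,0,0,0,0],[0,34,0,0,0,0],[0,36,0,0,0,0],[0,36,0,0,0,0]]])

```text
time: 25.2
position: [0.6088, 0.0567, 0.1464]
tool_rot: [0.998, 0.067, 0.0, -0.0]
ft_force: [0.1, -0.1, -1.6]
grip_width: 0.0192
```

```bash
python3 st.py; python3 - <<'E'
from h import *
c=robot.camera("scene");cv2.imwrite("pics/s5.png",cv2.resize(c["color"][150:300,290:490],None,fx=4,fy=4,interpolation=2)[:,:,::-1])
go(461.7,-313,245,-19.7)
E
```

```text
blade [54.1  0.4] 0.1464 F [-0.12 -0.12 -1.56] t 25.2 0.01917670086498501
scene sleeve 362 x pct [ 48.1  96.3 107.2] y [-30.7  21.4] top-z x [ 69.  -13.9  55. ]
scene buf 273 x pct [112.4 124.3 139.6] y [-30.7  26.4] top-z x [114.8  -0.4  53.3]
rows -> [-195.4  347.   -98.6] [-1.25000e-03  1.25000e-03  3.42875e+00] t 25.35
```

View pics/s5.png

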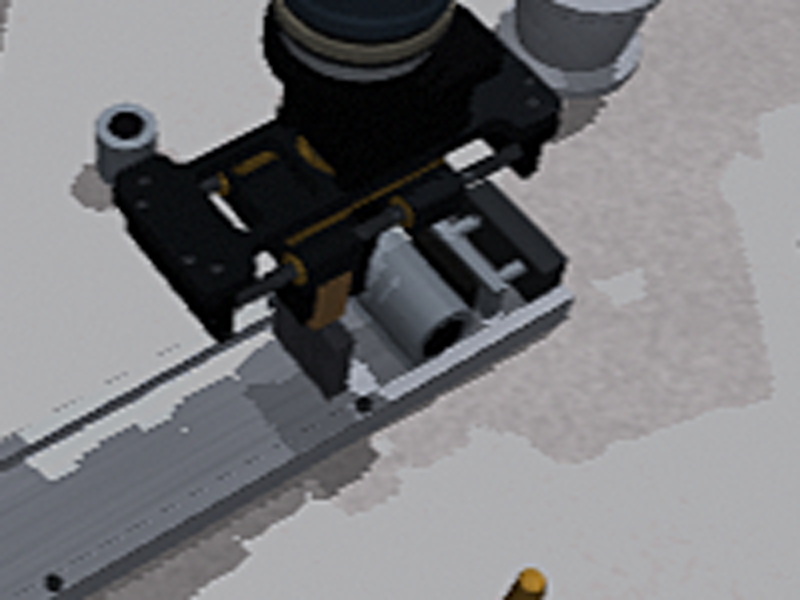

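The sleeve stays in the nest at (415,300), clear of the blade (315,340). Lifting and carrying back.

Request:
carry_out(rows=[[[0,0,-4,0,0,0],[0,0,-14,0,0,0],[0,0,-28,0,0,0],[0,0,-44,0,0,0],[0,0,-60,0,0,0],[0,0,-76,0,0,0],[0,0,-88,0,0,0],[0,0,-96,0,0,0],[0,0,-99,0,0,0],[0,0,-99,0,0,0]]])

```text
time: 26.35
position: [0.6087, 0.0571, 0.2458]
tool_rot: [0.998, 0.067, 0.0, 0.0]
ft_force: [-0.2, 0.4, -1.3]
grip_width: 0.0197
```

Request:
carry_out(rows=[[[-4,7,0,0,0,0.1],[-12,20,0,0,0,0.2],[-23,40,0,0,0,0.4],[-36,63,0,0,0,0.6],[-50,88,0,0,0,0.85],[-64,113,0,0,0,1.1],[-78,138,0,0,0,1.35],[-92,163,0,0,0,1.6],[-106,188,0,0,0,1.85],[-120,213,0,0,0,2.1],[-134,238,0,0,0,2.35],[-147,261,0,0,0,2.6],[-159,283,0,0,0,2.8],[-170,303,0,0,0,3.0],[-180,320,0,0,0,3.15],[-188,334,0,0,0,3.3],[-193,343,0,0,0,3.4],[-195,347,0,0,0,3.43],[-195,347,0,0,0,3.43],[-195,347,0,0,0,3.43]]])

```text
time: 28.35
position: [0.4622, -0.3123, 0.2453]
tool_rot: [0.985, -0.171, -0.0, -0.0]
ft_force: [0.0, 0.2, -2.1]
grip_width: 0.0194
```

```bash
python3 - <<'E'
from h import *
go(461.7,-313,245,-19.7)
print(robot.get_obs()["position"],R.from_quat(robot.get_obs()["tool_rot"]).as_matrix()[:,2])
c=robot.camera("wrist");save(c,"pics/w6.png");w=cloud(c)
a=cv2.imread("pics/w2.png").astype(int)-c["color"][:,:,::-1]
print("blade-region diff vs pick-up view",abs(a[170:375,280:350]).mean())
cv2.imwrite("pics/w6c.png",np.hstack([cv2.resize(x[160:300,240:400],None,fx=2.5,fy=2.5,interpolation=2) for x in(cv2.imread("pics/w2.png"),cv2.imread("pics/w6.png"))]))
E
```

```text
rows -> [-0.3  0.8  0.3] [-0.005    0.00375  0.00375] t 28.35
[ 0.46223372 -0.31232098  0.2453387 ] [-2.33358551e-04  7.45922326e-04 -9.99999695e-01]
blade-region diff vs pick-up view 2.2057142857142855
```

View pics/w6c.png

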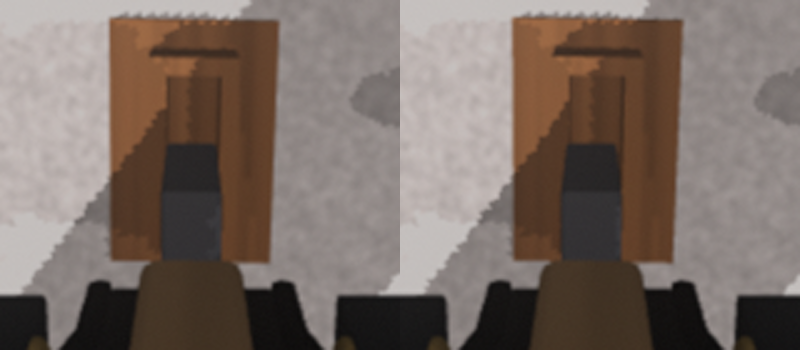

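The view almost matches the pick-up one (blade (192,215) then, (590,215) now), so the grip hasn't slipped. I correct by 0.8 mm and lower into the slot.

Request:
carry_out(rows=[[[0,0.8,4,0,0,0],[-0.3,0.8,16,0,0,0],[-0.3,0.8,32,0,0,0],[-0.3,0.8,48,0,0,0],[-0.3,0.8,62,0,0,0],[-0.3,0.8,72,0,0,0],[-0.3,0.8,78,0,0,0],[-0.3,0.8,81,0,0,0],[-0.3,0.8,84,0,0,0],[-0.3,0.8,87,0,0,0],[-0.3,0.8,90,0,0,0]]])

```text
time: 29.5
position: [0.4618, -0.3139, 0.1557]
tool_rot: [0.985, -0.171, 0.0, 0.0]
ft_force: [-0.2, 0.5, -1.0]
grip_width: 0.0198
```

Request:
carry_out(rows=[[[0,0,3,0,0,0],[0,0,6,0,0,0],[0,0,9,0,0,0],[0,0,12,0,0,0],[0,0,15,0,0,0],[0,0,17,0,0,0],[0,0,18,0,0,0],[0,0,18.5,0,0,0],[0,0,18.5,0,0,0],[0,0,18.5,0,0,0]]])

```text
time: 30.5
position: [0.4617, -0.3137, 0.1371]
tool_rot: [0.985, -0.171, 0.0, 0.0]
ft_force: [-0.5, -0.4, -1.6]
grip_width: 0.0196
```

Request:
carry_out(rows=[[[0,0,0.5,0,0,0],[0,0,1,0,0,0],[0,0,1.4,0,0,0],[0,0,1.4,0,0,0]]])

```text
time: 30.9
position: [0.4616, -0.3136, 0.1355]
tool_rot: [0.985, -0.171, -0.0, -0.0]
ft_force: [0.2, -0.7, -1.8]
grip_width: 0.0196
```

Request:
carry_out(rows=[[[0,0,0.2,0,0,0],[0,0,0.4,0,0,0],[0,0,0.4,0,0,0]]])

```text
time: 31.2
position: [0.4616, -0.3137, 0.1355]
tool_rot: [0.985, -0.171, 0.0, 0.0]
ft_force: [-0.8, 0.5, 2.9]
grip_width: 0.0196
```

Seated (+2.9 N, same height as at pick-up). Opening partly because the small paddle is close by, then rising.

Request:
carry_out(rows=[[[0,0,0,0,0,0],[0,0,0,0,0,0],[0,0,0,0,0,0],[0,0,0,0,0,0],[0,0,0,0,0,0],[0,0,0,0,0,0],[0,0,0,0,0,0]]], fingers=0.5, grip_force=20)

```text
time: 31.9
position: [0.4616, -0.3137, 0.1351]
tool_rot: [0.985, -0.171, 0.0, 0.0]
ft_force: [-0.7, 1.0, 0.0]
grip_width: 0.0432
```

Request:
carry_out(rows=[[[0,0,-3,0,0,0],[0,0,-10,0,0,0],[0,0,-20,0,0,0],[0,0,-34,0,0,0],[0,0,-50,0,0,0],[0,0,-66,0,0,0],[0,0,-82,0,0,0],[0,0,-98,0,0,0],[0,0,-112,0,0,0],[0,0,-118,0,0,0],[0,0,-120,0,0,0],[0,0,-120,0,0,0]]])

```text
time: 33.1
position: [0.4615, -0.3136, 0.2554]
tool_rot: [0.985, -0.171, 0.0, 0.0]
ft_force: [-0.1, -0.0, -0.8]
grip_width: 0.0434
```

```bash
python3 - <<'E'
from h import *
a=robot.camera("scene");b=robot.camera("wrist")
w=cloud(b);k=sel(w,(.42,.51),(-.36,-.26),(.1,.118));print("handle",rect(k),k[:,2].mean())
w=cloud(a);k=sel(w,(.5,.72),(.05,.23),(.0475,.06))*1000;q=(k[:,:2]-OR)@EX;print("sleeve top x",len(k),np.percentile(q,[2,50,98]))
cv2.imwrite("pics/f.png",np.vstack([a["color"][130:430,60:640],cv2.resize(b["color"],(400,300))[:,:,:].repeat(1,0) if 0 else np.pad(cv2.resize(b["color"],(400,300)),((0,0),(0,180),(0,0)))])[:,:,::-1])
E
```

```text
handle [ 460.9 -313.6   19.9   24.5   70. ] 0.1120601419472069
sleeve top x 326 [ 99.70044879 111.18037703 146.83043669]
```

View pics/f.png

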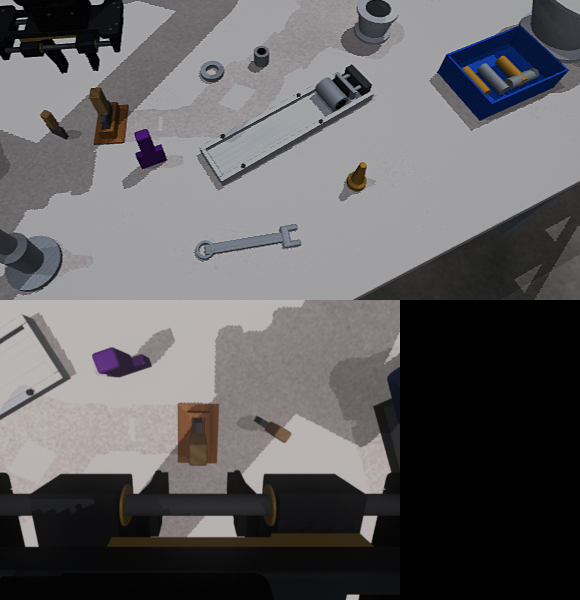

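The paddle stands upright in the rack (100,110), the sleeve lies in the nest (332,93), and the other items have not moved.

```bash
python3 -c "
from rig import robot
print(robot.hand_in())"
```

```text
the job is handed in; nothing more can be done
None
```

The job is done and handed in at about 33 s on the robot's clock; the hand-in gave no verdict. I took the wooden-handled paddle from its rack and rolled the sleeve along the track at about 10–25 mm/s and over the ridge into the nest. I pressed it against the buffer at 9.4–10.6 N for about 1.9 s, backed off, stood the paddle back in its rack and moved the gripper clear.

**Last checks:**
- **Sleeve:** it lies in the nest, with its axis about 11–12 mm past the ridge. That is near the low end of the 10–33 mm range, because the buffer was set close (about 32–33 mm past the ridge).
- **Paddle:** it is upright in the rack, with the handle top at 112 mm and within about 1 mm of where it started.
- **Other items:** the casting, ring, bush and jet look undisturbed in the final picture; I did not measure them again.
- **Forces:** the highest sideways reading was 10.6 N. Force was only read at the end of each move, so brief peaks in between would not show.

No check failed. The early depth fits from the two fixed cameras disagreed by about 2 mm, and the closer wrist-camera views settled that.

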